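# Find and seat the rocking tin lid

## Task

One of the five identical herb tins in the wooden caddy has a lid that is not properly on: press near the edge of the lids to find the one that rocks under the finger, then push that lid down on its middle until it is fully home and no longer rocks. Only press: do not lift the lid, and do not lift or shift the jar, weights and other things standing around. Finish with the hand clear of everything.

Things in the scene. Friction and masses are not known exactly. Their poses are not given: they have to be found in the camera images.
- caddy: Fixed wooden caddy, 220 mm (its x) by 310 mm (its y), floor 8 mm thick, walls 32 mm high; origin at the centre of its underside; z up. 2 rows of 3 places 95 mm apart: five hold identical fixed steel tins with plain flat metal cap lids (72 mm across, skirt 17 mm high), one an amber jar. Four lids are sound and do not give at all; one, in an unknown place, stands level but 5 mm proud.
- place_1 (a point): A place in the caddy (robot-side row, left): the point at the middle of the top face of a properly seated lid, 83 mm above the counter. Holds a lidded tin, or the amber jar if the jar stands within 40 mm of it.
- place_2 (a point): A place in the caddy (robot-side row, middle): the point at the middle of the top face of a properly seated lid, 83 mm above the counter. Holds a lidded tin, or the amber jar if the jar stands within 40 mm of it.
- place_3 (a point): A place in the caddy (robot-side row, right): the point at the middle of the top face of a properly seated lid, 83 mm above the counter. Holds a lidded tin, or the amber jar if the jar stands within 40 mm of it.
- place_4 (a point): A place in the caddy (far row, left): the point at the middle of the top face of a properly seated lid, 83 mm above the counter. Holds a lidded tin, or the amber jar if the jar stands within 40 mm of it.
- place_5 (a point): A place in the caddy (far row, middle): the point at the middle of the top face of a properly seated lid, 83 mm above the counter. Holds a lidded tin, or the amber jar if the jar stands within 40 mm of it.
- place_6 (a point): A place in the caddy (far row, right): the point at the middle of the top face of a properly seated lid, 83 mm above the counter. Holds a lidded tin, or the amber jar if the jar stands within 40 mm of it.
- lid_press (a joint): How far the one unseated lid (wherever it is) has been pushed home, m: 0 at the start (5 mm proud), 0.005 fully home, negative if pulled up. It moves under a straight push of over 12 N on its middle (15 to 20 N is ample) and stays where left; once home it no longer rocks.
- lid_rock_a (a joint): Tilt of the one unseated lid about a level axis through its middle, rad: 0 when level. Before it is home, a light press near its edge (2 to 8 N, anywhere round it) tips it up to about 0.17 rad, that edge dipping about 5 mm; let go, it springs back level. An edge press shows in this tilt, the other one, or both.
- lid_rock_b (a joint): Tilt of the same lid about the level axis at right angles to the first, rad: 0 when level, up to about 0.17 either way.
- jar: Bystander: amber glass jar with wooden stopper, 54 mm wide, 85 mm high, loose in one of the six places; its top stands 10 mm above the seated lids. Origin at the centre of its underside.
- weight_1: Bystander: small loose brass weight, 24 mm wide, 36 mm high, standing on the caddy floor between four tins. Origin under its centre.
- weight_2: Bystander: a second brass weight like the first.
- scoop: Bystander: wooden spoon 170 mm long lying on the counter beside the caddy, lower than 30 mm.
- mortar: Bystander: white bowl, 100 mm wide, 60 mm high, on the counter to the left. Origin under its centre.
- bottle: Bystander: green bottle, 52 mm wide, 120 mm high, on the counter to the left. Origin under its centre.
- cup: Bystander: blue cup, 72 mm wide, 75 mm high, on the counter to the right. Origin under its centre.

How it is judged (in metres and radians):
On the way, in this order (a step that is already met when the one before it is completed fails the run):
1. the loose lid is rocked by a press near its edge, before it is pushed home ((value of joint any of lid_rock_a, lid_rock_b above 0.06 rad or value of joint any of lid_rock_a, lid_rock_b below -0.06 rad) and value of joint lid_press below 0.003 m), for 0.1 s.
2. the loose lid is pushed fully home and level (value of joint lid_press above 0.004 m and value of joint lid_rock_a between -0.03 and 0.03 rad and value of joint lid_rock_b between -0.03 and 0.03 rad), for 0.2 s.
At the end, for the whole second after the job is handed in: The loose lid is pushed at least 4 of its 5 mm home, level within 0.03 rad and at rest, and every bystander is within 25 mm of where it stood (all of step 2 and velocity of joint lid_press between -0.005 and 0.005 m/s and distance of each of jar, weight_1, weight_2, scoop, mortar, bottle, cup from where it was at the start of the episode below 0.025 m); the robot touches nothing.
It fails at once if the lid is lifted (more than 3 mm above where it stood) (value of joint lid_press below -0.003 m).
It fails at once if a bystander (jar, weight, scoop, bowl, bottle or cup) is lifted or moved more than 25 mm (distance of any of jar, weight_1, weight_2, scoop, mortar, bottle, cup from where it was at the start of the episode above 0.025 m).
It also fails if it takes over 51 s, if anything falls off the work surface, if the arm or the gripper's body presses on something with over 40 N, if the wrist force passes 120 N, or if a joint passes its speed limit or range.

## Robot

A 6-joint arm with a two-finger parallel gripper is mounted at the origin on the work surface. World frame = base frame: x ahead of the robot, y to its left, z up, the work surface at z = 0. Lengths are in mm, angles in rad, forces in N, time in s.
With the tool pointing down it reaches from about 350 to 975 mm from the base axis. Payload 7.1 kg.
Tool frame: the origin (TCP) lies on the mounting face of the last link; the fingertips stand 182 mm ahead of it and the grasp point (between the pads) lies 163 mm ahead of it (ctrl.tcp_to_tips is the distance from the TCP to the fingertips, in mm); z points along the fingers, y is the direction in which the jaws open and shut (so a half turn about z gives the same grasp; the last joint's range is limited). The gripper opens to 88 mm and grips with 3 to 60 N. Pads are 20 mm wide; open, the fingers measure 115 mm over their backs; the gripper's body (75 mm by 178 mm) begins 61 mm behind the grasp point.
Start: joints at [1.149, 0.423, 1.63, -0, 1.089, -0.019], TCP at [244.966, 574.977, 404.675] pointing down, gripper open.
Joint ranges: [-3, 3], [-0.9, 2.11], [0.09, 2.58], [-1.31, 4.45], [0.11, 2.69], [-2.54, 2.54]. Speed limits (rad/s): [2.39, 2.39, 3.01, 3.14, 3.14, 3.14].

## Interface

Orientations are given as a rotation vector (axis times angle).
In Python, from workcell import ctrl gives the robot as it stands. The module is installed in compiled form; this text tells all that it offers.
- The arm moves only by the tool send_rows, never from a script. Its argument "commands" is a list of rows, each an object with "translation": the shift along the world's x, y, z normalised to -1 to 1, where 1 is 0.1 m, a list of three; "twist": the turn, a rotation vector about the world's x, y, z normalised to -1 to 1, where 1 is 0.5 rad, a list of three. A call has exactly 10 rows; each row is the pose to reach, as a shift and turn from the pose commanded when the call began; what a row does not reach only later rows make up. A row lasts 1/10 s, in which the tool goes at most 50 mm and 8.59 degrees, less where a joint would pass 70% of its speed; a pose out of reach is approached as far as the arm can. A call with a number of a shift or a turn outside -1 to 1 is refused whole. A call with a gripper value outside its range is refused whole. "grip" is the closure, from -1 (fully open) to 1 (shut), set as the call begins (left out, the last holds). The fingers move at their own pace and stop on an object; the grip force is fixed at half the most. Time passes only in rows, so rows that repeat a pose let the fingers close, or fill a call up. It gives the time, the measured TCP pose, the force and the opening at its end, in the units of the state.
- ctrl.get_obs(): the state, without advancing time (a new reading comes with each control period).
- ctrl.get_image(name): name is "scene" or "top" or "wrist"; returns a dict with "img" (420x560x3 uint8, red, green, blue), "intrinsics" (3x3 intrinsics, pixels), "cam_to_world" (4x4, takes a point from camera to world coordinates). Camera axes: x right, y down, z forward; pixel columns grow to the right and rows downward; lengths in mm; the calibration is good to about 2 mm. A picture is of the moment at which its call begins. There is no depth.
- ctrl.close_job(): hands the job in, once; it reports no verdict.
The state is a dict: "t": time; "qpos": joint angles; "qvel": joint speeds; "joint_torque": joint torques, N m; "ee_pos": TCP position; "orientation": TCP orientation; "ft_force": force on the tool from outside, world axes, zero at the start; "moment": the same for the moment, N m; "width": finger opening in mm.
Only numpy, scipy, OpenCV 4.12 (cv2) and the standard library are available. Lean on these libraries where they do the work, as an engineer would, in place of code of your own. Each camera call takes 0.05 s, during which the arm holds its last target. There are 200 camera calls.

## Working session

There is one attempt and no reset: what is moved stays moved. The work goes in short steps, Python scripts to look and compute and a tool call to move; the robot and the scene stay as the last step left them, time stands still between calls to the robot, and variables do not carry over. Pictures are saved under pics/ and viewed, about 8 in all and at most 12, crops included, and the job is handed in when it is done.

Besides the shell and the picture viewer there is one more tool, called after "Emit:" as name(argument=value, ...) on one line, values as JSON. send_rows: Moves the arm, as the interface text tells. Its arguments: {"type":"object","properties":{"commands":{"type":"array","items":{"type":"object","properties":{"translation":{"type":"array","items":{"type":"number"}},"twist":{"type":"array","items":{"type":"number"}}}}},"grip":{"type":"number"}},"required":["commands"]}

```bash
mkdir -p pics; python3 - <<'E'
from workcell import ctrl
import cv2,numpy as np
o=ctrl.get_obs();print(o['t'],o['ee_pos'],o['orientation'],o['ft_force'],o['width'])
ims=[]
for n in("top","scene"):
    d=ctrl.get_image(n);cv2.imwrite(f'pics/{n}1.png',d['img'][:,:,::-1]);np.savez(f'pics/{n}1.npz',**d)
    print(n,d['intrinsics'].round(1).tolist(),d['cam_to_world'].round(3).tolist())
E
```

```text
0.0 [244.85680731 574.75339528 403.92284042] [-6.28364092e-01 -3.07777164e+00  2.29534711e-03] [0.10771182 0.26371382 0.79022702] 87.91058781434934
top [[507.9, 0.0, 285.1], [0.0, 507.9, 211.0], [0.0, 0.0, 1.0]] [[-0.027, -0.985, 0.172, 264.467], [-1.0, 0.027, -0.008, 32.986], [0.003, -0.172, -0.985, 1483.21], [0.0, 0.0, 0.0, 1.0]]
scene [[381.9, 0.0, 288.3], [0.0, 381.9, 211.7], [0.0, 0.0, 1.0]] [[-0.748, 0.427, -0.508, 1117.482], [0.664, 0.493, -0.563, 704.494], [0.01, -0.758, -0.652, 873.105], [0.0, 0.0, 0.0, 1.0]]
```

View pics/top1.png

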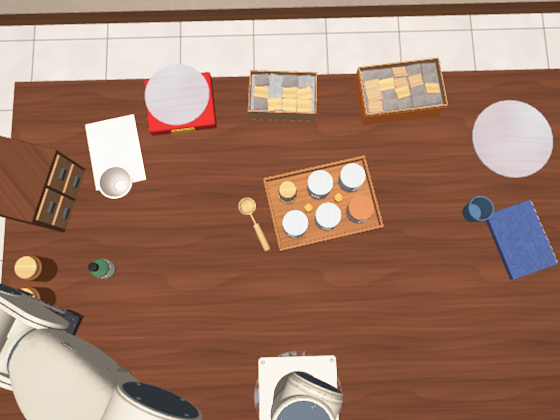

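View pics/scene1.png

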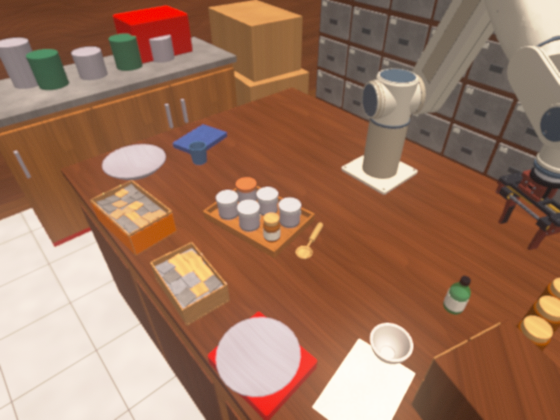

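```bash
cat >h.py <<'E'
import numpy as np
def p2w(d,u,v,z):
    K,T=d['intrinsics'],d['cam_to_world']
    r=T[:3,:3]@np.linalg.inv(K)@[u,v,1]; return T[:3,3]+r*(z-T[2,3])/r[2]
def w2p(d,p):
    K,T=d['intrinsics'],d['cam_to_world']
    c=K@(T[:3,:3].T@(np.array(p)-T[:3,3])); return c[:2]/c[2]
E
python3 - <<'E'
import cv2,numpy as np
from h import *
d=np.load('pics/top1.npz')
for n,u,v,z in[('p1',295,222,83),('p2',328,215,83),('p3?',361,207,83),('jar',288,187,93),('p5',320,182,83),('p6',353,176,83),('bot',99,267,120),('cup',480,208,75),('c',264,177,40),('c',366,157,40),('c',383,226,40),('c',281,249,40)]: print(n,p2w(d,u,v,z).round())
c=cv2.resize(d['img'][145:260,230:400],None,fx=4.7,fy=4.7,interpolation=2)
cv2.imwrite('pics/crop1.png',c[:,:,::-1])
E
```

```text
p1 [477.  -4.  83.]
p2 [495. -97.  83.]
p3? [ 515. -191.   83.]
jar [576.  12.  93.]
p5 [590. -79.  83.]
p6 [ 605. -173.   83.]
bot [364. 523. 120.]
cup [ 505. -528.   75.]
c [619.  81.  40.]
c [ 672. -220.   40.]
c [ 466. -258.   40.]
c [407.  37.  40.]
```

View pics/crop1.png

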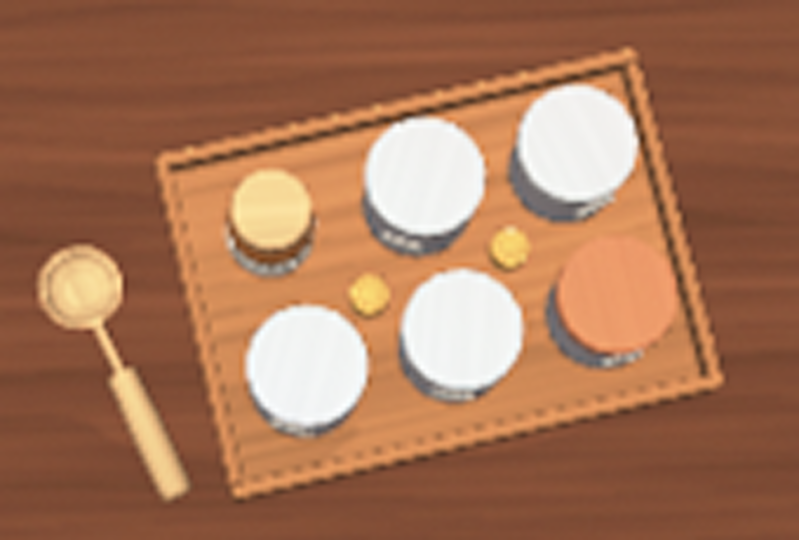

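```bash
python3 - <<'E'
import numpy as np
from h import *
d=np.load('pics/top1.npz')
px={(0,1):(295.3,222.9),(0,0):(328.3,215.9),(0,-1):(361.1,207.3),(1,0):(320.4,182.7),(1,-1):(352.8,175.4)}
P={k:p2w(d,*v,83)[:2] for k,v in px.items()}
from scipy.optimize import least_squares
f=lambda s,k:s[:2]+95*np.array([np.cos(s[2])*(k[0]-.5)-np.sin(s[2])*k[1],np.sin(s[2])*(k[0]-.5)+np.cos(s[2])*k[1]])
r=least_squares(lambda s:np.concatenate([f(s,k)-P[k] for k in P]),[535,-90,.2])
print(r.x,r.fun.round(1))
D=np.array([-.92,.39])
for n,k in enumerate([(0,1),(0,0),(0,-1),(1,1),(1,0),(1,-1)],1): print(n,f(r.x,k).round(1),'edge',(f(r.x,k)+31*D).round(1))
E
```

```text
[ 5.40594874e+02 -8.87374842e+01  2.03901736e-01] [-0.1 -0.1  1.9 -0.3 -0.8 -0.4 -0.7  0.6 -0.2  0.2]
1 [474.8  -5.3] edge [446.3   6.8]
2 [494.1 -98.4] edge [465.6 -86.3]
3 [ 513.3 -191.4] edge [ 484.8 -179.3]
4 [567.9  13.9] edge [539.4  26. ]
5 [587.1 -79.1] edge [558.6 -67. ]
6 [ 606.3 -172.2] edge [ 577.8 -160.1]
```

Emit:
send_rows(commands=[{"translation": [0.04,-0.1,0],"twist": [0,0,0]},{"translation": [0.08,-0.2,0],"twist": [0,0,0]},{"translation": [0.12,-0.3,0],"twist": [0,0,0]},{"translation": [0.16,-0.4,0],"twist": [0,0,0]},{"translation": [0.2,-0.55,0],"twist": [0,0,0]},{"translation": [0.24,-0.7,0],"twist": [0,0,0]},{"translation": [0.28,-0.8,0],"twist": [0,0,0]},{"translation": [0.32,-0.9,0],"twist": [0,0,0]},{"translation": [0.36,-1,0],"twist": [0,0,0]},{"translation": [0.4,-1,0],"twist": [0,0,0]}], grip=1)

```text
t: 1.1
ee_pos: [285.3, 473.8, 404.7]
orientation: [-0.629, -3.078, 0.001]
ft_force: [-0.3, -1.1, -0.3]
width: 11.6
```

Emit:
send_rows(commands=[{"translation": [0.04,-0.1,0],"twist": [0,0,0]},{"translation": [0.08,-0.2,0],"twist": [0,0,0]},{"translation": [0.12,-0.3,0],"twist": [0,0,0]},{"translation": [0.16,-0.4,0],"twist": [0,0,0]},{"translation": [0.2,-0.55,0],"twist": [0,0,0]},{"translation": [0.24,-0.7,0],"twist": [0,0,0]},{"translation": [0.28,-0.8,0],"twist": [0,0,0]},{"translation": [0.32,-0.9,0],"twist": [0,0,0]},{"translation": [0.36,-1,0],"twist": [0,0,0]},{"translation": [0.4,-1,0],"twist": [0,0,0]}])

```text
t: 2.1
ee_pos: [325.3, 373.9, 404.7]
orientation: [-0.63, -3.078, 0.001]
ft_force: [-0.4, -0.2, 0.5]
width: 0.6
```

Emit:
send_rows(commands=[{"translation": [0.04,-0.1,0],"twist": [0,0,0]},{"translation": [0.08,-0.2,0],"twist": [0,0,0]},{"translation": [0.12,-0.3,0],"twist": [0,0,0]},{"translation": [0.16,-0.4,0],"twist": [0,0,0]},{"translation": [0.2,-0.55,0],"twist": [0,0,0]},{"translation": [0.24,-0.7,0],"twist": [0,0,0]},{"translation": [0.28,-0.8,0],"twist": [0,0,0]},{"translation": [0.32,-0.9,0],"twist": [0,0,0]},{"translation": [0.36,-1,0],"twist": [0,0,0]},{"translation": [0.4,-1,0],"twist": [0,0,0]}])

```text
t: 3.1
ee_pos: [365.2, 273.9, 404.7]
orientation: [-0.63, -3.078, 0.0]
ft_force: [0.7, 0.1, -0.1]
width: 0.5
```

Emit:
send_rows(commands=[{"translation": [0.04,-0.1,0],"twist": [0,0,0]},{"translation": [0.08,-0.2,0],"twist": [0,0,0]},{"translation": [0.12,-0.3,0],"twist": [0,0,0]},{"translation": [0.16,-0.4,0],"twist": [0,0,0]},{"translation": [0.2,-0.55,0],"twist": [0,0,0]},{"translation": [0.24,-0.7,0],"twist": [0,0,0]},{"translation": [0.28,-0.8,0],"twist": [0,0,0]},{"translation": [0.32,-0.9,0],"twist": [0,0,0]},{"translation": [0.36,-1,0],"twist": [0,0,0]},{"translation": [0.4,-1,0],"twist": [0,0,0]}])

```text
t: 4.1
ee_pos: [405.3, 174.0, 404.7]
orientation: [-0.63, -3.078, 0.0]
ft_force: [-0.1, -1.1, 0.3]
width: 0.4
```

Emit:
send_rows(commands=[{"translation": [0.02,-0.1,-0.06],"twist": [0,0,0]},{"translation": [0.05,-0.2,-0.12],"twist": [0,0,0]},{"translation": [0.08,-0.3,-0.18],"twist": [0,0,0]},{"translation": [0.1,-0.4,-0.24],"twist": [0,0,0]},{"translation": [0.12,-0.5,-0.3],"twist": [0,0,0]},{"translation": [0.14,-0.6,-0.36],"twist": [0,0,0]},{"translation": [0.16,-0.7,-0.42],"twist": [0,0,0]},{"translation": [0.18,-0.8,-0.48],"twist": [0,0,0]},{"translation": [0.2,-0.84,-0.54],"twist": [0,0,0]},{"translation": [0.21,-0.84,-0.6],"twist": [0,0,0]}])

```text
t: 5.1
ee_pos: [426.2, 90.4, 344.2]
orientation: [0.63, 3.078, 0.0]
ft_force: [0.7, 0.2, 0.2]
width: 0.8
```

Emit:
send_rows(commands=[{"translation": [0.02,-0.1,-0.06],"twist": [0,0,0]},{"translation": [0.05,-0.2,-0.12],"twist": [0,0,0]},{"translation": [0.08,-0.3,-0.18],"twist": [0,0,0]},{"translation": [0.1,-0.4,-0.24],"twist": [0,0,0]},{"translation": [0.12,-0.5,-0.3],"twist": [0,0,0]},{"translation": [0.14,-0.6,-0.36],"twist": [0,0,0]},{"translation": [0.16,-0.7,-0.42],"twist": [0,0,0]},{"translation": [0.18,-0.8,-0.48],"twist": [0,0,0]},{"translation": [0.2,-0.84,-0.54],"twist": [0,0,0]},{"translation": [0.2,-0.84,-0.6],"twist": [0,0,0]}])

```text
t: 6.1
ee_pos: [446.3, 6.4, 284.2]
orientation: [0.63, 3.077, 0.0]
ft_force: [0.1, 0.5, -1.1]
width: 0.2
```

```bash
python3 - <<'E'
from workcell import ctrl
import cv2,numpy as np
from h import *
o=ctrl.get_obs();print(o['t'],o['ee_pos'],o['ft_force'],o['width'],ctrl.tcp_to_tips)
d=ctrl.get_image('wrist');np.savez('pics/w1.npz',**d)
im=d['img'].copy()
C=[[474.8,-5.3],[494.1,-98.4],[513.3,-191.4],[567.9,13.9],[587.1,-79.1],[606.3,-172.2]]
for c in C:
    for z,col in((83,(255,0,0)),(88,(0,0,255))):
        pts=[w2p(d,[c[0]+36*np.cos(a),c[1]+36*np.sin(a),z]) for a in np.linspace(0,6.283,60)]
        pts=np.array(pts); 
        if np.abs(pts).max()<2000: cv2.polylines(im,[pts.astype(int)],True,col,1)
cv2.imwrite('pics/w1.png',cv2.resize(im[:,:,::-1],(800,600)))
E
```

```text
6.1 [446.27240394   6.40641339 284.21133909] [ 0.09364768  0.48261227 -1.14327375] 0.2033154033749312 182.0
```

View pics/w1.png

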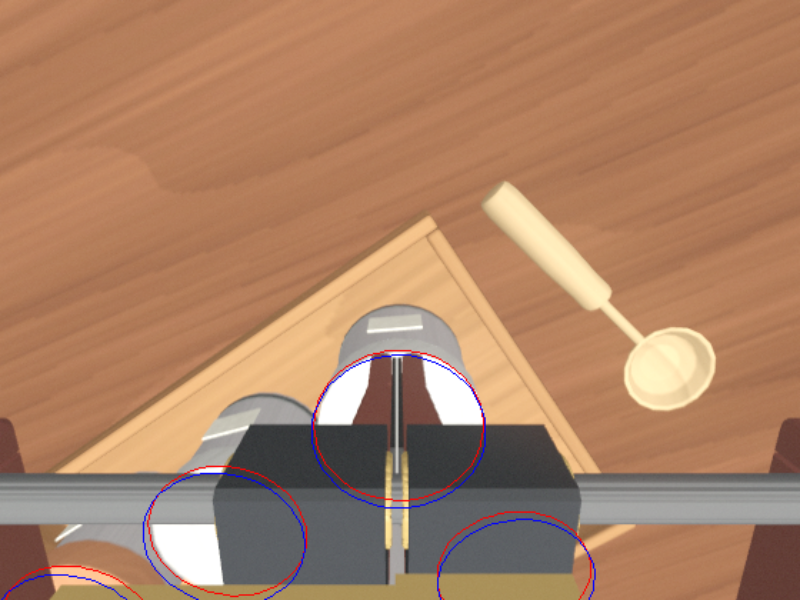

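Emit:
send_rows(commands=[{"translation": [0,0,-0.04],"twist": [0,0,0]},{"translation": [0,0,-0.08],"twist": [0,0,0]},{"translation": [0,0,-0.12],"twist": [0,0,0]},{"translation": [0,0,-0.14],"twist": [0,0,0]},{"translation": [0,0,-0.15],"twist": [0,0,0]},{"translation": [0,0,-0.16],"twist": [0,0,0]},{"translation": [0,0,-0.17],"twist": [0,0,0]},{"translation": [0,0,-0.17],"twist": [0,0,0]},{"translation": [0,0,-0.17],"twist": [0,0,0]},{"translation": [0,0,-0.17],"twist": [0,0,0]}])

```text
t: 7.15
ee_pos: [446.0, 7.0, 267.8]
orientation: [0.628, 3.078, 0.0]
ft_force: [-0.2, -0.1, -0.0]
width: 0.6
```

```bash
python3 - <<'E'
from workcell import ctrl
o=ctrl.get_obs();print(o['t'],o['ee_pos'],o['ft_force'],o['moment'])
E
```

```text
7.15 [446.01827756   6.96786191 267.75098295] [-0.24613429 -0.06505967 -0.03237187] [-0.01615728  0.00387022  0.01419345]
```

Emit:
send_rows(commands=[{"translation": [0,0,0.12],"twist": [0,0,0]},{"translation": [0.04,-0.2,0.14],"twist": [0,0,0]},{"translation": [0.09,-0.43,0.14],"twist": [0,0,0]},{"translation": [0.14,-0.68,0.14],"twist": [0,0,0]},{"translation": [0.195,-0.93,0.12],"twist": [0,0,0]},{"translation": [0.195,-0.93,0.05],"twist": [0,0,0]},{"translation": [0.195,-0.93,0.02],"twist": [0,0,0]},{"translation": [0.195,-0.93,0.005],"twist": [0,0,0]},{"translation": [0.195,-0.93,-0.005],"twist": [0,0,0]},{"translation": [0.195,-0.93,-0.005],"twist": [0,0,0]}])

```text
t: 8.15
ee_pos: [465.3, -85.3, 267.1]
orientation: [-0.627, -3.078, -0.0]
ft_force: [-0.4, -0.2, 0.2]
width: 0.3
```

```bash
python3 - <<'E'
from workcell import ctrl
o=ctrl.get_obs();print(o['t'],o['ee_pos'],o['ft_force'],o['moment'])
E
```

```text
8.15 [465.29769473 -85.30680364 267.11540628] [-0.39587909 -0.22534543  0.24747161] [ 0.0108709  -0.04029471  0.02121904]
```

Emit:
send_rows(commands=[{"translation": [0,0,0.12],"twist": [0,0,0]},{"translation": [0.04,-0.2,0.14],"twist": [0,0,0]},{"translation": [0.09,-0.43,0.14],"twist": [0,0,0]},{"translation": [0.14,-0.68,0.14],"twist": [0,0,0]},{"translation": [0.195,-0.93,0.12],"twist": [0,0,0]},{"translation": [0.195,-0.93,0.05],"twist": [0,0,0]},{"translation": [0.195,-0.93,0.02],"twist": [0,0,0]},{"translation": [0.195,-0.93,0.005],"twist": [0,0,0]},{"translation": [0.195,-0.93,0],"twist": [0,0,0]},{"translation": [0.195,-0.93,0],"twist": [0,0,0]}])

```text
t: 9.15
ee_pos: [484.9, -178.3, 267.2]
orientation: [-0.627, -3.078, -0.0]
ft_force: [1.2, -0.8, -0.8]
width: 0.5
```

```bash
python3 - <<'E'
from workcell import ctrl
o=ctrl.get_obs();print(o['t'],o['ee_pos'],o['ft_force'],o['moment'])
E
```

```text
9.15 [ 484.86274269 -178.27142084  267.18745786] [ 1.21429767 -0.81385582 -0.78301413] [0.03280034 0.00441916 0.00319421]
```

Emit:
send_rows(commands=[{"translation": [0,0,0.12],"twist": [0,0,0]},{"translation": [0.2,0.04,0.14],"twist": [0,0,0]},{"translation": [0.43,0.09,0.14],"twist": [0,0,0]},{"translation": [0.68,0.14,0.14],"twist": [0,0,0]},{"translation": [0.93,0.19,0.12],"twist": [0,0,0]},{"translation": [0.93,0.19,0.05],"twist": [0,0,0]},{"translation": [0.93,0.19,0.02],"twist": [0,0,0]},{"translation": [0.93,0.19,0.005],"twist": [0,0,0]},{"translation": [0.93,0.19,0],"twist": [0,0,0]},{"translation": [0.93,0.19,0],"twist": [0,0,0]}])

```text
t: 10.15
ee_pos: [577.3, -160.2, 267.2]
orientation: [-0.629, -3.077, -0.0]
ft_force: [-0.2, -0.1, 0.0]
width: 0.2
```

```bash
python3 - <<'E'
from workcell import ctrl
o=ctrl.get_obs();print(o['t'],o['ee_pos'],o['ft_force'],o['moment'])
E
```

```text
10.15 [ 577.30786055 -160.24155741  267.24401735] [-0.20257612 -0.06851407  0.02620676] [0.00448739 0.03274614 0.02885012]
```

Next place 5, from (577.5,-160) to (558.5,-67).

Emit:
send_rows(commands=[{"translation": [0,0,0.12],"twist": [0,0,0]},{"translation": [-0.04,0.2,0.14],"twist": [0,0,0]},{"translation": [-0.09,0.43,0.14],"twist": [0,0,0]},{"translation": [-0.14,0.68,0.14],"twist": [0,0,0]},{"translation": [-0.19,0.93,0.12],"twist": [0,0,0]},{"translation": [-0.19,0.93,0.05],"twist": [0,0,0]},{"translation": [-0.19,0.93,0.02],"twist": [0,0,0]},{"translation": [-0.19,0.93,0.005],"twist": [0,0,0]},{"translation": [-0.19,0.93,0],"twist": [0,0,0]},{"translation": [-0.19,0.93,0],"twist": [0,0,0]}])

```text
t: 11.15
ee_pos: [559.2, -67.8, 267.2]
orientation: [0.63, 3.078, -0.0]
ft_force: [-0.1, 0.7, 1.3]
width: 0.3
```

```bash
python3 - <<'E'
from workcell import ctrl
import cv2,numpy as np
o=ctrl.get_obs();print(o['t'],o['ee_pos'],o['ft_force'],o['moment'])
d=ctrl.get_image('scene');np.savez('pics/s2.npz',**d)
cv2.imwrite('pics/s2.png',cv2.resize(d['img'][150:270,190:350,::-1],None,fx=5,fy=5,interpolation=2))
E
```

```text
11.15 [559.16969649 -67.75487671 267.22225111] [-0.12853779  0.71469688  1.30903414] [ 0.03170854 -0.03420896  0.00387103]
```

View pics/s2.png

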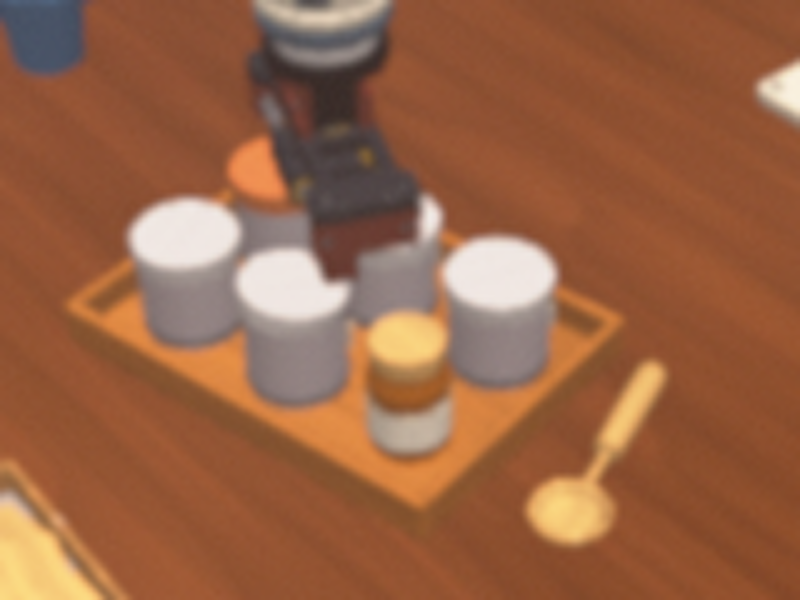

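Emit:
send_rows(commands=[{"translation": [0,0,-0.005],"twist": [0,0,0]},{"translation": [0,0,-0.01],"twist": [0,0,0]},{"translation": [0,0,-0.015],"twist": [0,0,0]},{"translation": [0,0,-0.015],"twist": [0,0,0]},{"translation": [0,0,-0.015],"twist": [0,0,0]},{"translation": [0,0,-0.015],"twist": [0,0,0]},{"translation": [0,0,-0.015],"twist": [0,0,0]},{"translation": [0,0,-0.015],"twist": [0,0,0]},{"translation": [0,0,-0.015],"twist": [0,0,0]},{"translation": [0,0,-0.015],"twist": [0,0,0]}])

```text
t: 12.2
ee_pos: [559.2, -67.4, 266.2]
orientation: [0.628, 3.077, -0.001]
ft_force: [-1.8, -2.3, 5.6]
width: 0.4
```

```bash
cat >rd.py <<'E'
from workcell import ctrl
import numpy as np
F=[]
for i in range(6):
    o=ctrl.get_obs();F.append(np.r_[o['ft_force'],o['moment']*10 if hasattr(o['moment'],'shape') else np.array(o['moment'])*10,o['ee_pos']]); ctrl.get_image('wrist')
F=np.array(F);print(o['t'],F.mean(0).round(2),'fz',F[:,2].round(1))
E
python3 rd.py
```

```text
12.45 [-1.4200e+00 -2.4300e+00  5.5800e+00 -4.8900e+00  1.8200e+00 -2.0000e-01
  5.5916e+02 -6.7370e+01  2.6625e+02] fz [5.6 5.6 6.  5.6 5.2 5.4]
```

Emit:
send_rows(commands=[{"translation": [0,0,-0.005],"twist": [0,0,0]},{"translation": [0,0,-0.01],"twist": [0,0,0]},{"translation": [0,0,-0.01],"twist": [0,0,0]},{"translation": [0,0,-0.01],"twist": [0,0,0]},{"translation": [0,0,-0.01],"twist": [0,0,0]},{"translation": [0,0,-0.01],"twist": [0,0,0]},{"translation": [0,0,-0.01],"twist": [0,0,0]},{"translation": [0,0,-0.01],"twist": [0,0,0]},{"translation": [0,0,-0.01],"twist": [0,0,0]},{"translation": [0,0,-0.01],"twist": [0,0,0]}])

```text
t: 13.5
ee_pos: [559.2, -67.4, 265.9]
orientation: [0.628, 3.077, -0.001]
ft_force: [-3.3, -2.6, 12.5]
width: 0.6
```

```bash
python3 rd.py
```

```text
13.75 [-3.7000e+00 -2.5900e+00  1.2150e+01 -4.9500e+00  5.1300e+00 -5.0000e-01
  5.5920e+02 -6.7400e+01  2.6587e+02] fz [12.5 11.9 11.7 12.4 11.9 12.6]
```

Emit:
send_rows(commands=[{"translation": [0,0,0.12],"twist": [0,0,0]},{"translation": [-0.2,-0.04,0.15],"twist": [0,0,0]},{"translation": [-0.43,-0.09,0.15],"twist": [0,0,0]},{"translation": [-0.68,-0.14,0.15],"twist": [0,0,0]},{"translation": [-0.93,-0.19,0.13],"twist": [0,0,0]},{"translation": [-0.93,-0.19,0.06],"twist": [0,0,0]},{"translation": [-0.93,-0.19,0.03],"twist": [0,0,0]},{"translation": [-0.93,-0.19,0.02],"twist": [0,0,0]},{"translation": [-0.93,-0.19,0.01],"twist": [0,0,0]},{"translation": [-0.93,-0.19,0.01],"twist": [0,0,0]}])

```text
t: 14.8
ee_pos: [466.7, -85.9, 265.5]
orientation: [0.628, 3.078, 0.0]
ft_force: [0.0, -0.5, 0.4]
width: 0.4
```

```bash
python3 rd.py
```

```text
15.05 [-1.1000e-01 -1.0000e-02 -2.0000e-01 -6.0000e-02 -1.2000e-01  2.2000e-01
  4.6636e+02 -8.5930e+01  2.6564e+02] fz [ 0.4 -0.3 -0.1 -0.1 -1.2  0.1]
```

Emit:
send_rows(commands=[{"translation": [0,0,0.12],"twist": [0,0,0]},{"translation": [0.1,0,0.18],"twist": [0,0,0]},{"translation": [0.2,0.01,0.18],"twist": [0,0,0]},{"translation": [0.3,0.02,0.18],"twist": [0,0,0]},{"translation": [0.4,0.03,0.18],"twist": [0,0,0]},{"translation": [0.5,0.04,0.18],"twist": [0,0,0]},{"translation": [0.6,0.05,0.18],"twist": [0,0,0]},{"translation": [0.7,0.06,0.18],"twist": [0,0,0]},{"translation": [0.8,0.07,0.18],"twist": [0,0,0]},{"translation": [0.9,0.07,0.18],"twist": [0,0,0]}])

```text
t: 16.1
ee_pos: [556.8, -78.9, 283.6]
orientation: [-0.628, -3.078, -0.0]
ft_force: [-0.6, 0.8, -1.4]
width: 0.3
```

Emit:
send_rows(commands=[{"translation": [0.2,0,0],"twist": [0,0,0]},{"translation": [0.31,0,0],"twist": [0,0,0]},{"translation": [0.31,0,-0.05],"twist": [0,0,0]},{"translation": [0.31,0,-0.1],"twist": [0,0,0]},{"translation": [0.31,0,-0.12],"twist": [0,0,0]},{"translation": [0.31,0,-0.13],"twist": [0,0,0]},{"translation": [0.31,0,-0.14],"twist": [0,0,0]},{"translation": [0.31,0,-0.15],"twist": [0,0,0]},{"translation": [0.31,0,-0.15],"twist": [0,0,0]},{"translation": [0.31,0,-0.15],"twist": [0,0,0]}])

```text
t: 17.1
ee_pos: [586.0, -79.0, 269.3]
orientation: [-0.628, -3.076, 0.0]
ft_force: [-4.4, 0.3, 8.2]
width: 0.4
```

```bash
python3 rd.py
```

```text
17.35 [-4.7200e+00  5.0000e-01  8.5900e+00  7.7000e-01  8.6200e+00 -2.8000e-01
  5.8603e+02 -7.9000e+01  2.6928e+02] fz [8.2 8.8 9.2 8.4 8.2 8.8]
```

Emit:
send_rows(commands=[{"translation": [0,0,0.03],"twist": [0,0,0]},{"translation": [0,0,0.02],"twist": [0,0,0]},{"translation": [0,0,0.01],"twist": [0,0,0]},{"translation": [0,0,0],"twist": [0,0,0]},{"translation": [0,0,-0.01],"twist": [0,0,0]},{"translation": [0,0,-0.02],"twist": [0,0,0]},{"translation": [0,0,-0.03],"twist": [0,0,0]},{"translation": [0,0,-0.04],"twist": [0,0,0]},{"translation": [0,0,-0.05],"twist": [0,0,0]},{"translation": [0,0,-0.053],"twist": [0,0,0]}])

```text
t: 18.4
ee_pos: [587.1, -79.0, 264.9]
orientation: [0.628, 3.078, -0.0]
ft_force: [-6.4, -0.1, 19.7]
width: 0.4
```

```bash
python3 rd.py
```

```text
18.65 [-6.0000e+00  6.1000e-01  1.8150e+01  1.3600e+00  1.0490e+01  2.0000e-01
  5.8708e+02 -7.9050e+01  2.6498e+02] fz [19.7 17.6 17.8 18.1 17.8 17.9]
```

Emit:
send_rows(commands=[{"translation": [0,0,0.05],"twist": [0,0,0]},{"translation": [0,0,0.12],"twist": [0,0,0]},{"translation": [-0.15,0.06,0.12],"twist": [0,0,0]},{"translation": [-0.28,0.12,0.12],"twist": [0,0,0]},{"translation": [-0.28,0.12,0.06],"twist": [0,0,0]},{"translation": [-0.28,0.12,0.04],"twist": [0,0,0]},{"translation": [-0.28,0.12,0.03],"twist": [0,0,0]},{"translation": [-0.28,0.12,0.02],"twist": [0,0,0]},{"translation": [-0.28,0.12,0.012],"twist": [0,0,0]},{"translation": [-0.28,0.12,0.012],"twist": [0,0,0]}])

```text
t: 19.7
ee_pos: [559.5, -67.2, 265.0]
orientation: [0.629, 3.077, -0.0]
ft_force: [-0.9, 0.0, 5.8]
width: 0.3
```

```bash
python3 rd.py
```

```text
19.95 [-1.2000e+00 -8.0000e-02  5.2000e+00  3.0000e-02  2.1500e+00 -1.6000e-01
  5.5947e+02 -6.7220e+01  2.6507e+02] fz [5.8 4.6 5.4 4.9 5.6 4.9]
```

Emit:
send_rows(commands=[{"translation": [0,0,0.05],"twist": [0,0,0]},{"translation": [0,0,0.15],"twist": [0,0,0]},{"translation": [0,0,0.3],"twist": [0,0,0]},{"translation": [0,0,0.45],"twist": [0,0,0]},{"translation": [0,0,0.6],"twist": [0,0,0]},{"translation": [0,0,0.75],"twist": [0,0,0]},{"translation": [0,0,0.9],"twist": [0,0,0]},{"translation": [0,0,1],"twist": [0,0,0]},{"translation": [0,0,1],"twist": [0,0,0]},{"translation": [0,0,1],"twist": [0,0,0]}])

```text
t: 21.0
ee_pos: [558.9, -67.0, 364.9]
orientation: [0.628, 3.078, 0.0]
ft_force: [-0.5, -1.3, -0.1]
width: 0.2
```

Emit:
send_rows(commands=[{"translation": [-0.1,0,0.1],"twist": [0,0,0]},{"translation": [-0.2,0,0.2],"twist": [0,0,0]},{"translation": [-0.3,0,0.3],"twist": [0,0,0]},{"translation": [-0.4,0,0.4],"twist": [0,0,0]},{"translation": [-0.5,0,0.5],"twist": [0,0,0]},{"translation": [-0.6,0,0.6],"twist": [0,0,0]},{"translation": [-0.7,0,0.7],"twist": [0,0,0]},{"translation": [-0.8,0,0.8],"twist": [0,0,0]},{"translation": [-0.8,0,0.8],"twist": [0,0,0]},{"translation": [-0.8,0,0.8],"twist": [0,0,0]}])

```text
t: 22.0
ee_pos: [478.9, -67.1, 445.0]
orientation: [0.628, 3.077, 0.0]
ft_force: [-0.2, 1.0, -0.4]
width: 0.4
```

```bash
python3 - <<'E'
from workcell import ctrl
import cv2
print(ctrl.get_obs()['t'],ctrl.get_obs()['ee_pos'])
cv2.imwrite('pics/s3.png',ctrl.get_image('scene')['img'][:,:,::-1])
E
```

```text
22.0 [478.86249341 -67.0573883  444.95069584]
```

View pics/s3.png

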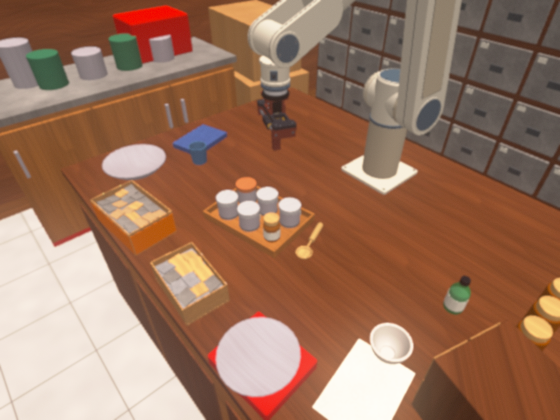

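The lid now holds at 83.0 mm when its edge is pressed, so it no longer rocks. In the picture the jar (271,227), spoon (310,240) and the other bystanders are where they were, and the hand is well clear.

```bash
python3 -c "
from workcell import ctrl
print(ctrl.close_job())"
```

```text
the job is handed in; nothing more can be done
None
```

The loose lid was at place 5 (far row, middle). I pushed it fully home and handed the job in at about 22 s; no verdict was reported.

- **Finding it:** I pressed near the edge of all five lids with the closed fingers. Places 1, 2, 3 and 6 gave no contact with the fingertips lowered to about 85 mm. Place 5 took 5.5 N at 84.2 mm, while place 2 checked as a control was still free at 83.6 mm.
- **Rocking (step 1):** The tilt can't be read directly. I worked it out as at least 0.1 rad, because the edge dipped about 3.8 mm while the middle later still stood proud at 87.3 mm under 8.6 N.
- **Pushing home (step 2):** I pushed the middle with about 18 N until the fingertips stopped at 83.0 mm, the height of a seated lid. A second edge press of about 5 N held at 83.1 mm, so it no longer rocks.
- **End state:** In the last picture the bystanders I could make out stand where they were, and the hand is well clear. The small brass weights between the tins were too small to check in it.
- **Doubtful readings:**
  - The first press on place 5 read only 1.3 N, within the sensor's noise, so I pressed again deeper.
  - That deeper press reached about 12 N, more than the 2 to 8 N suggested, but the lid was still proud afterwards.

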